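# Set a bangle on the stretcher and open its jaws two turns

## Task

Slide the tall thick-walled bangle (not the low slim one) over the upright jaws of the bangle stretcher until it lies flat on the shoulder, and let go of it. Then take the hand wheel by its upright spinner knob, wind it clockwise (seen from above) until it stops, back it off exactly two full turns anticlockwise, and finish while still gripping the knob and holding it there, because the sprung wheel creeps back when let go; leave the other things on the stall where they are.

Things in the scene. Friction and masses are not known exactly. Their poses are not given: they have to be found in the camera images.
- stretcher: bangle stretcher bolted to the table (it does not move): grey steel base 110 mm (its x) by 270 mm (its y) by 30 mm high. Origin: centre of the underside, z up. Four upright jaws stand at its +y end (shoulder), the hand wheel turns at its -y end (wheel_axis), 170 mm apart. Its yaw varies by up to 0.5 rad either way.
- shoulder (a point): on the stretcher: centre of the top of the round steel shoulder, 54 mm across, 40 mm above the table, on which the bangle must lie; origin of the jaws' axis, z up. Four round-topped steel jaws (12 mm rods) stand about it to 46 mm above this point, round a fixed 16 mm core pin that ends 50 mm above this point. The outside of the four jaws measures 42 mm across with the wheel closed and grows by 2 mm a turn.
- wheel_axis (a point): on the stretcher: point on the hand wheel's upright axis, 50 mm above the table, at the underside of the wheel. The steel wheel is 128 mm across, its rim reaches 12 mm above this point.
- knob_top (a point): on the wheel: top centre of the upright black spinner knob, 111 mm above the table. The knob is a cylinder 20 mm across and 48 mm high, 50 mm from the wheel's axis, and spins freely on its own pin, so a gripper that pinches it from above can carry it round the axis without turning. Closed (joint 0) it lies from the axis towards the stretcher's -x.
- wheel (a joint): angle of the hand wheel from its closed stop, rad: 0 at the stop, grows anticlockwise seen from above (opening), 12.57 is two turns, 18.2 the far end. Starts between 2.5 and 7.5. It is stiff (friction about 0.125 N m) and sprung towards closed (0.012 N m per rad): below about 1.6 turns it stays where it is left, let go at two turns it creeps back to about 1.65 turns. It takes about 2 to 6 N at the knob.
- spinner: the spinner knob itself (see knob_top); origin at the centre of its underside, 48 mm below its top; spins freely about its own upright axis
- bangle: the bangle to be used: silver-grey ring, outside 62 mm, bore 49 mm, 24 mm high, 0.11 to 0.21 kg, lying flat on the table to the left or right of the stretcher; origin at the centre of its underside
- slim_bangle: low slim silver-grey bangle, outside 62 mm, bore 52 mm, only 8 mm high; not to be used; origin at the centre of its underside
- cuff: wide thin copper cuff (ring), outside 80 mm, 36 mm high; bystander; origin at the centre of its underside
- bowl: brass bowl, 84 mm across, 35 mm high; bystander; origin under its centre
- tin: round steel tin, 52 mm across, 45 mm high; bystander; origin under its centre
- ring_cone: wooden ring cone on a 64 mm foot, 132 mm high; bystander; origin under its centre
- hammer: small hammer lying on the cloth near the left edge of the working area; bystander
There are look-alikes about, which are no part of the job. Of the things that look like the bangle, take the one that is farthest to the robot's left at the start.

How it is judged:
By the outcome, as a careful person would: the job done as asked, in the order asked, and still so for the second after the job is handed in, while the arm keeps its last pose, push and grip.
It also fails if it takes over 72 s, if anything falls off the work surface, if the arm or the gripper's body presses on something with over 40 N, if the wrist force passes 120 N, or if a joint passes its speed limit or range.

## Robot

A 6-joint arm with a two-finger parallel gripper is mounted at the origin on the work surface. World frame = base frame: x ahead of the robot, y to its left, z up, the work surface at z = 0. Lengths are in m, angles in rad, forces in N, time in s.
With the tool pointing down it reaches from about 0.3 to 0.775 m from the base axis. Payload 14.6 kg.
Tool frame: the origin (TCP) lies at the very end of the fingers, on their centre line; the grasp point (between the pads) lies 19 mm behind it; z points along the fingers, y is the line along which they close (so a half turn about z gives the same grasp; the last joint's range is limited). The gripper opens to 94 mm and grips with 3 to 60 N. Pads are 16 mm wide; open, the fingers measure 119 mm over their backs; the gripper's body (75 mm by 177 mm) begins 78 mm behind the grasp point.
Start: joints at [1.045, 0.3, 1.521, -0, 1.321, -0.067], TCP at [0.244, 0.493, 0.205] pointing down, gripper open.
Joint ranges: [-3.03, 3.03], [-0.79, 2.21], [0.23, 2.52], [-1.04, 4.18], [0, 3.07], [-2.55, 2.55]. Speed limits (rad/s): [2.22, 2.22, 2.57, 3.14, 3.14, 3.14].

## Interface

Orientations are given as [roll, pitch, yaw] about the fixed x, y, z axes, in that order (R = Rz(yaw) Ry(pitch) Rx(roll)).
In Python, from station import ctrl gives the robot as it stands.
- The arm moves only by the shell command python3 -m pendant 'ROWS' [OPENING] [FORCE]. ROWS is JSON, a list of rows, each a list of 2 entries, a list of its own where there are three numbers: the shift along the world's x, y, z in cm, then the turn about the world's z in rad. A call has 1 to 20 rows; each row shifts and turns the commanded pose from where the row before left it; what a row does not reach is not made up. A row lasts 1/12 s, in which the tool goes at most 41.7 mm and 7.16 degrees, less where a joint would pass 70% of its speed; a pose out of reach is approached as far as the arm can. A call is refused whole if a number of a shift passes 4.17 or a number of a turn 0.125, either way. A call with a gripper value outside its range is refused whole. OPENING is the opening, from 0 (shut) to 1 (fully open), set as the call begins (- or left out, the last holds). The fingers move at their own pace and stop on an object; FORCE is the grip in N (left out, the last holds). Time passes only in rows, so rows that do not move let the fingers close. It gives the time, the measured TCP pose, the force, the opening and the grip force at its end, in the units of the state.
- ctrl.get_obs(): the state, without advancing time (a new reading comes with each control period).
- ctrl.camera(name): name is "scene" or "top" or "wrist"; returns a dict with "color" (420x560x3 uint8, red, green, blue), "intrinsics" (3x3 intrinsics, pixels), "camera_from_world" (4x4, takes a point from world to camera coordinates). Camera axes: x right, y down, z forward; pixel columns grow to the right and rows downward; lengths in m; the calibration is good to about 2 mm. A picture is of the moment at which its call begins. There is no depth.
- ctrl.hand_in(): hands the job in; it is judged then, once.
The state is a dict: "time_s": time; "qpos": joint angles; "joint_vel": joint speeds; "tau": joint torques, N m; "ee_pos": TCP position; "eef_rot": TCP orientation; "force": force on the tool from outside, world axes, zero at the start; "moment": the same for the moment, N m; "grip_width": finger opening in m; "grip_force": force on a finger pad.
Only numpy, scipy, OpenCV 4.12 (cv2) and the standard library are available. Lean on these libraries where they do the work, as an engineer would, in place of code of your own. Each camera call takes 0.05 s, during which the arm holds its last target. There are 200 camera calls.

## Working session

There is one attempt and no reset: what is moved stays moved. The work goes in short steps, Python scripts to look and compute and a shell command to move; the robot and the scene stay as the last step left them, time stands still between calls to the robot, and variables do not carry over. Pictures are saved under pics/ and viewed, at most 10 in all, crops included, and the job is handed in when it is done.

```bash
mkdir -p pics
cat > h.py <<'E'
from station import ctrl
import numpy as np, cv2
def snap(n,f):
    c=ctrl.camera(n); cv2.imwrite('pics/'+f+'.png',c['color'][:,:,::-1]); np.savez(f+'.npz',K=c['intrinsics'],T=c['camera_from_world']); return c
def ray(f,u,v,z):
    d=np.load(f+'.npz');K,T=d['K'],d['T'];R=T[:3,:3];o=-R.T@T[:3,3]
    r=R.T@np.linalg.solve(K,[u,v,1.]);return (o+r*(z-o[2])/r[2]).round(4)
def proj(f,p):
    d=np.load(f+'.npz');q=d['T'][:3,:3]@np.array(p)+d['T'][:3,3];q=d['K']@q;return (q[:2]/q[2]).round(1)
E
python3 - <<'E'
from h import *
for n in('top','scene'): 
    c=snap(n,n+'1'); print(c['camera_from_world'].round(3).tolist(),c['intrinsics'][0,0])
o=ctrl.get_obs();print(o)
E
```

```text
[[-0.028, -0.999, -0.021, 0.072], [-0.997, 0.029, -0.069, 0.52], [0.07, 0.019, -0.997, 1.331], [0.0, 0.0, 0.0, 1.0]] 520.635753491326
[[-0.363, 0.932, -0.007, 0.16], [0.77, 0.296, -0.566, -0.361], [-0.525, -0.211, -0.825, 1.261], [0.0, 0.0, 0.0, 1.0]] 383.72176473989185
{'time_s': 0.1, 'qpos': array([ 1.04538101e+00,  3.00406405e-01,  1.52150508e+00,  3.66082540e-05,
        1.32070054e+00, -6.66162989e-02]), 'joint_vel': array([-0.00067751, -0.00102939, -0.00310749, -0.00030071,  0.00164207,
       -0.00063798]), 'tau': array([ 1.40929274e-04, -5.32643723e+01, -3.53286695e+01,  7.08794896e-02,
        2.34754389e-02, -9.21180367e-05]), 'ee_pos': array([0.243466  , 0.49292162, 0.20495397]), 'eef_rot': array([-3.14057790e+00, -1.03238109e-04,  2.68278450e+00]), 'force': array([0.25168114, 0.61131754, 0.45846974]), 'moment': array([ 0.0039411 , -0.06538077,  0.04675769]), 'grip_force': 0.0, 'grip_width': 0.09418808868295626}
```

View pics/top1.png

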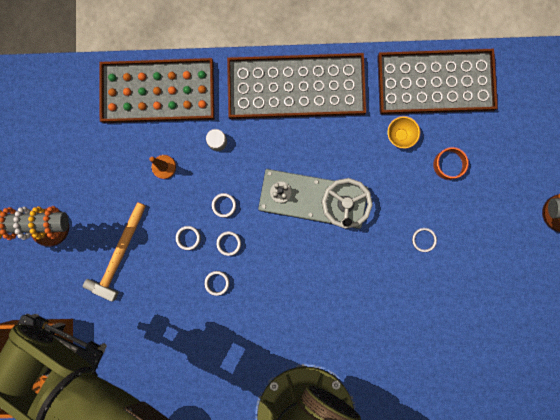

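View pics/scene1.png

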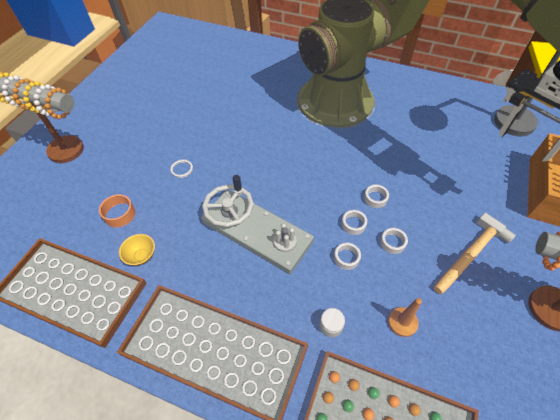

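Candidates in the top picture are the four thick rings at (223,205), (188,238), (229,244) and (217,283). The slim ring is at (424,240) and the cuff at (452,163). The rule of taking the one farthest left, meaning largest y, points to (188,238). The jaws are at (281,192), the wheel at (347,203) and the knob at about (347,221).

Run:
```python
from h import *
im=cv2.imread('pics/top1.png')
a=cv2.resize(im[180:310,150:280],(400,400),interpolation=cv2.INTER_CUBIC)
b=cv2.resize(im[150:250,250:380],None,fx=3.07,fy=3.07,interpolation=cv2.INTER_CUBIC)
b=cv2.copyMakeBorder(b,0,400-b.shape[0],0,0,cv2.BORDER_CONSTANT)
cv2.imwrite('pics/crop1.png',np.hstack([a,b]))
for n,p,z in [('a',(188,238),.024),('b',(223,205),.024),('c',(229,244),.024),('d',(217,283),.024),('jaw',(281,191),.087),('wheel',(347,203),.062),('knob',(347,221),.111),('slim',(424,240),.008),('hammer head',(100,290),.02),('cone',(163,167),.0)]: print(n,ray('top1',*p,z))
# white-ring blobs on scene at a
hsv=cv2.cvtColor(im,cv2.COLOR_BGR2HSV); m=((hsv[...,1]<90)&(hsv[...,2]>120)).astype(np.uint8)
m[:180]=0;m[310:]=0;m[:,:150]=0;m[:,260:]=0
k=cv2.connectedComponentsWithStats(m)
print([(s.tolist(),) for s in k[2][1:] if s[4]>20])
for p in [(.37,.37)]: pass
for u,v in [(188,238),(223,205),(229,244),(217,283)]: print('scene',proj('scene1',ray('top1',u,v,.024)))
```

```text
a [0.4615 0.2909 0.024 ]
b [0.5444 0.1985 0.024 ]
c [0.4431 0.1851 0.024 ]
d [0.3441 0.2181 0.024 ]
jaw [0.5693 0.0466 0.087 ]
wheel [ 0.5369 -0.1176  0.062 ]
knob [ 0.4893 -0.1104  0.111 ]
slim [ 0.4394 -0.319   0.008 ]
hammer head [0.3339 0.5218 0.02  ]
cone [0.6525 0.3592 0.    ]
[([211, 193, 25, 25, 212],), ([175, 226, 25, 24, 214],), ([216, 231, 25, 25, 222],), ([204, 271, 25, 25, 224],)]
scene [393.8 237.7]
scene [347.8 253.7]
scene [353.9 218.8]
scene [376.1 193.3]
```

View pics/crop1.png

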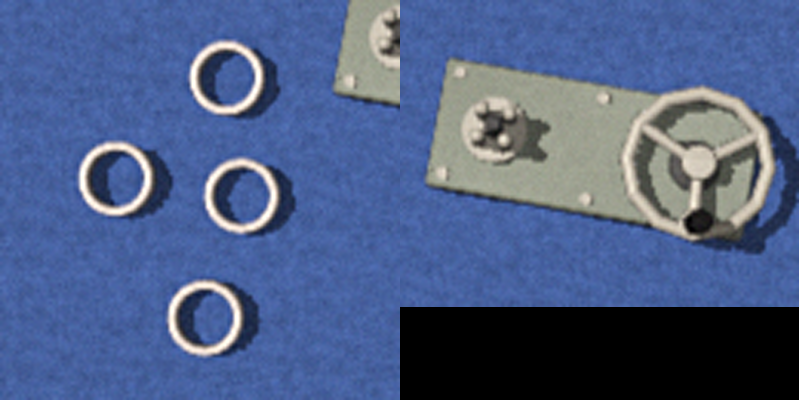

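The crop shows four identical thick rings, the leftmost at crop (115,180), which is (188,238) in the full picture. I choose that one, and the wheel reads about 6.3 rad. Next I move above the ring.

```bash
python3 -m pendant '[[[2.7,-2.5,-0.5],0],[[2.7,-2.5,-0.5],0],[[2.7,-2.5,-0.5],0],[[2.7,-2.5,-0.5],0],[[2.7,-2.5,-0.5],0],[[2.7,-2.5,-0.5],0],[[2.8,-2.6,-0.5],0],[[2.8,-2.6,-0.5],0],[[0,0,-1],0],[[0,0,-1],0],[[0,0,0],0],[[0,0,0],0]]' 1 20
python3 - <<'E'
from h import *
snap('wrist','w1');snap('top','t2')
o=ctrl.get_obs();print(o['ee_pos'],o['time_s'],proj('w1',[.4615,.2909,.024]))
E
```

```text
time_s: 1.1
ee_pos: [0.4606, 0.2917, 0.1449]
eef_rot: [-3.14, -0.001, 2.684]
force: [-0.4, 0.3, 0.1]
grip_width: 0.094
grip_force: 0.0
[0.46101262 0.29208038 0.14588647] 1.2 [278.2 208.6]
```

View pics/w1.png

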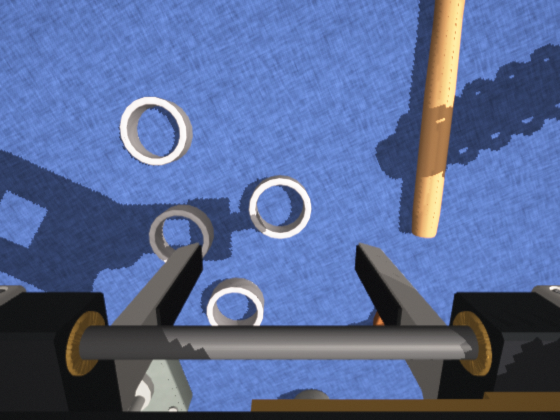

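The wrist picture shows the chosen ring with its top rim centred at about (280,207), against a prediction of (278,209). That agrees to within 2 mm. I descend and grip it.

```bash
python3 -c "
from h import *
print(ray('w1',280,207.5,.024))"
python3 -m pendant '[[[0,0,-3.5],0],[[0,0,-3.5],0],[[0.05,-0.1,-3.0],0],[[0,0,-2.0],0],[[0,0,-1.0],0],[[0,0,-0.8],0],[[0,0,0],0]]'
python3 -m pendant '[[[0,0,0],0],[[0,0,0],0],[[0,0,0],0],[[0,0,0],0],[[0,0,0],0],[[0,0,0],0],[[0,0,0],0],[[0,0,0],0]]' 0.5 20
```

```text
[0.4613 0.293  0.024 ]
time_s: 1.78
ee_pos: [0.4618, 0.2905, 0.0071]
eef_rot: [-3.141, -0.0, 2.684]
force: [0.5, -0.2, -0.9]
grip_width: 0.094
grip_force: 0.0
time_s: 2.45
ee_pos: [0.4624, 0.2903, 0.008]
eef_rot: [3.141, 0.001, 2.683]
force: [0.2, 1.2, 5.9]
grip_width: 0.0603
grip_force: 20.0
```

```bash
python3 -m pendant '[[[0,0,1],0],[[0,0,2.5],0],[[0,0,3.5],0],[[0,0,3.5],0],[[0,0,2.5],0],[[1.0,-2.4,0],0],[[1.2,-2.7,0],0],[[1.2,-2.7,0],0],[[1.2,-2.7,0],0],[[1.2,-2.7,0],0],[[1.2,-2.7,0],0],[[1.2,-2.7,0],0],[[1.2,-2.7,0],0],[[1.3,-3.1,0],0],[[0,0,0],0],[[0,0,0],0],[[0,0,0],0],[[0,0,0],0]]'
python3 - <<'E'
from h import *
snap('wrist','w2');snap('top','t3');snap('scene','s3')
o=ctrl.get_obs();print(o['ee_pos'],o['time_s'],o['grip_width'],proj('w2',[.5693,.0466,.09]))
e=o['ee_pos']
for n in('t3','s3'):print(n,'jaw',proj(n,[.5693,.0466,.09]),'tcp',proj(n,e))
a=cv2.imread('pics/w2.png')[:, :]
ims=[]
for n in('t3','s3'):
    u,v=map(int,proj(n,[.5693,.0466,.09])); i=cv2.imread('pics/%s.png'%n)[v-35:v+35,u-35:u+35]; ims.append(cv2.resize(i,(280,280),interpolation=cv2.INTER_CUBIC))
    print(n,u-35,v-35)
b=np.hstack(ims)
w=cv2.resize(a,(420,315)); 
cv2.imwrite('pics/m2.png',np.vstack([cv2.copyMakeBorder(b,0,0,0,0,0),cv2.copyMakeBorder(w,0,0,70,70,0)]))
E
```

```text
time_s: 3.95
ee_pos: [0.5687, 0.0469, 0.1376]
eef_rot: [-3.142, -0.0, 2.684]
force: [-0.5, 0.0, -1.5]
grip_width: 0.0601
grip_force: 20.0
[0.56883368 0.04693832 0.13759073] 4.1 0.06024272457603814 [278.4 231.8]
t3 jaw [281.  190.9] tcp [280.6 188.9]
s3 jaw [284.3 227.9] tcp [284.3 216.3]
t3 246 155
s3 249 192
```

View pics/m2.png

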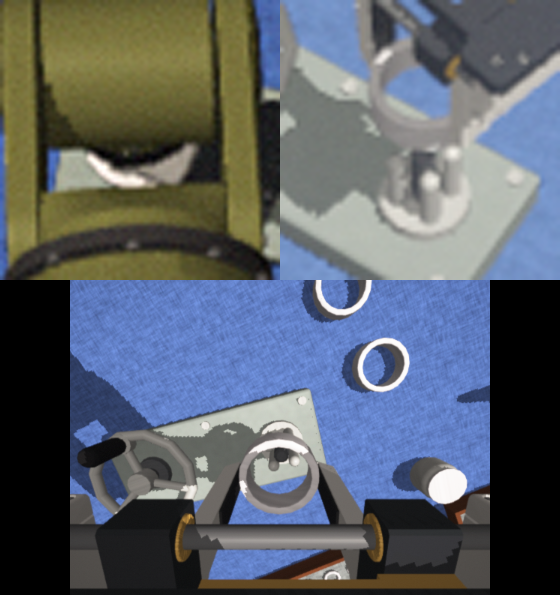

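In the montage, the ring is held level above the jaws. I overlay predicted circles to check the centring.

```bash
cat > ov.py <<'E'
from h import *
def circ(im,n,c,r,x0,y0,s,col):
    P=[proj(n,[c[0]+r*np.cos(a),c[1]+r*np.sin(a),c[2]]) for a in np.linspace(0,2*np.pi,60)]
    P=((np.array(P)+.5-[x0,y0])*s).astype(np.int32); cv2.polylines(im,[P],True,col,1)
def crop(n,f,x0,y0,w,h,s): return cv2.resize(cv2.imread('pics/%s.png'%f)[y0:y0+h,x0:x0+w],(w*s,h*s),interpolation=cv2.INTER_CUBIC)
E
python3 - <<'E'
from ov import *
print('disc: top',ray('top1',280.6,192,.04),'scene',ray('s3',285.5,243.7,.04))
J=[.5693,.0466]; e=[.5688,.0469]
a=crop('top1','top1',256,167,50,50,6);circ(a,'top1',[*J,.04],.027,256,167,6,(0,0,255));circ(a,'top1',[*J,.09],.008,256,167,6,(0,255,0))
b=crop('s3','s3',260,205,50,50,6)
circ(b,'s3',[*J,.04],.027,260,205,6,(0,0,255));circ(b,'s3',[*e,.13],.031,260,205,6,(0,255,0));circ(b,'s3',[*J,.09],.008,260,205,6,(255,255,0))
c=crop('w2','w2',215,170,130,110,2)
c=cv2.copyMakeBorder(c,0,80,0,0,cv2.BORDER_CONSTANT)
circ(c,'w2',[*J,.04],.027,215,170,2,(0,0,255));circ(c,'w2',[*e,.154],.031,215,170,2,(0,255,0));circ(c,'w2',[*e,.154],.0245,215,170,2,(0,255,0));circ(c,'w2',[*J,.09],.008,215,170,2,(255,255,0))
cv2.imwrite('pics/m3.png',np.hstack([a,b,c[:300][:, :200]]))
E
```

```text
disc: top [0.572  0.0482 0.04  ] scene [0.5807 0.0535 0.04  ]
```

View pics/m3.png

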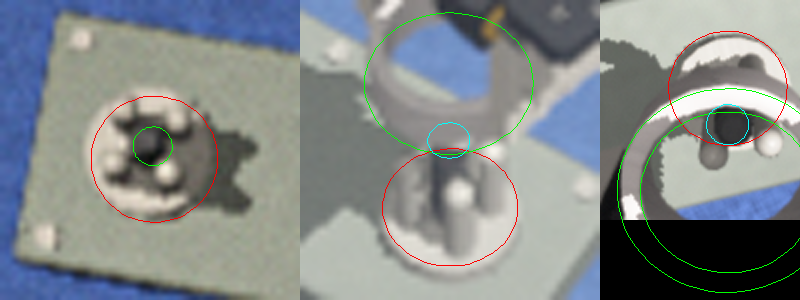

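Red is the expected shoulder. The real disc lies about 2 to 3 mm further in +x and 1.5 mm in +y in all three views. I correct for that, lower to just above the pin and look again.

```bash
python3 -m pendant '[[[0.3,0.15,-1.0],0],[[0,0,-1.3],0],[[0,0,-1.0],0],[[0,0,0],0],[[0,0,0],0],[[0,0,0],0]]'
python3 - <<'E'
from ov import *
snap('wrist','w4');snap('scene','s4')
e=ctrl.get_obs()['ee_pos'];print(e)
J=[.572,.0482]
b=crop('s4','s4',255,200,60,60,6)
circ(b,'s4',[*J,.04],.027,255,200,6,(0,0,255));circ(b,'s4',[e[0],e[1],e[2]-.008],.031,255,200,6,(0,255,0))
c=crop('w4','w4',210,170,140,120,3)
circ(c,'w4',[*J,.09],.008,210,170,3,(255,255,0));circ(c,'w4',[*J,.04],.027,210,170,3,(0,0,255))
for r in(.031,.0245):circ(c,'w4',[e[0],e[1],e[2]+.016],r,210,170,3,(0,255,0))
cv2.imwrite('pics/m4.png',np.hstack([b,c]))
E
```

```text
time_s: 4.6
ee_pos: [0.5723, 0.0477, 0.1048]
eef_rot: [3.141, 0.0, 2.683]
force: [-0.2, -0.3, -1.4]
grip_width: 0.0601
grip_force: 20.0
[0.57237982 0.0476203  0.10504403]
```

View pics/m4.png

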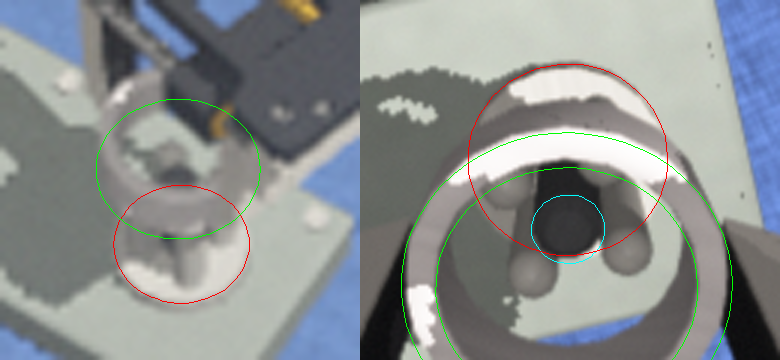

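The wrist overlay matches: shoulder in red, pin in cyan at about (568,227), ring in green, all concentric to about 1 mm. I lower the ring in steps and watch the force.

```bash
python3 -m pendant '[[[0,0.05,-0.7],0],[[0,0,-0.7],0],[[0,0,-0.6],0],[[0,0,0],0],[[0,0,0],0]]'
python3 -m pendant '[[[0,0,-0.6],0],[[0,0,-0.6],0],[[0,0,-0.6],0],[[0,0,-0.6],0],[[0,0,0],0],[[0,0,0],0]]'
```

```text
time_s: 5.12
ee_pos: [0.5718, 0.0481, 0.0839]
eef_rot: [-3.141, -0.001, 2.683]
force: [0.0, -0.2, -0.7]
grip_width: 0.0601
grip_force: 20.0
time_s: 5.62
ee_pos: [0.5719, 0.0481, 0.06]
eef_rot: [-3.141, -0.001, 2.683]
force: [0.1, -0.3, -0.1]
grip_width: 0.0602
grip_force: 20.0
```

No contact so far. I go the rest of the way down.

```bash
python3 -m pendant '[[[0,0,-0.4],0],[[0,0,-0.4],0],[[0,0,-0.2],0],[[0,0,0],0],[[0,0,0],0]]'
python3 -m pendant '[[[0,0,-0.15],0],[[0,0,-0.1],0],[[0,0,0],0],[[0,0,0],0]]'
```

```text
time_s: 6.03
ee_pos: [0.572, 0.0481, 0.0504]
eef_rot: [-3.142, -0.0, 2.683]
force: [0.2, 0.0, -1.5]
grip_width: 0.0604
grip_force: 20.0
time_s: 6.37
ee_pos: [0.5721, 0.0481, 0.048]
eef_rot: [3.142, 0.0, 2.683]
force: [-0.2, 0.7, -1.5]
grip_width: 0.0605
grip_force: 20.0
```

```bash
python3 -m pendant '[[[0,0,-0.1],0],[[0,0,-0.05],0],[[0,0,0],0],[[0,0,0],0]]'
python3 -m pendant '[[[0,0,0],0],[[0,0,0],0],[[0,0,0],0],[[0,0,0],0],[[0,0,0],0],[[0,0,0],0]]' 0.85 20
```

```text
time_s: 6.7
ee_pos: [0.5722, 0.0481, 0.0479]
eef_rot: [3.141, 0.001, 2.683]
force: [-8.7, -1.3, 15.6]
grip_width: 0.0602
grip_force: 20.0
time_s: 7.2
ee_pos: [0.5721, 0.0481, 0.0463]
eef_rot: [-3.142, -0.0, 2.683]
force: [0.5, -0.5, -0.2]
grip_width: 0.0799
grip_force: 0.0
```

```bash
python3 -m pendant '[[[0,0,1.0],0],[[0,0,3],0],[[0,0,4],0],[[0,0,4],0],[[-1.6,-3.1,0.4],0],[[-1.6,-3.1,0],0],[[-1.6,-3.1,0],0],[[-1.6,-3.1,0],0],[[-1.6,-3.1,0],0],[[0,0,0],0],[[0,0,0],0],[[0,0,0],0]]' 0.85
python3 - <<'E'
from ov import *
snap('wrist','w5');snap('scene','s5');snap('top','t5')
e=ctrl.get_obs()['ee_pos'];print(e)
J=[.572,.0482]
b=crop('s5','s5',250,200,70,70,5)
circ(b,'s5',[*J,.064],.031,250,200,5,(0,255,0))
c=cv2.imread('pics/w5.png')[:350,:440]
for k in ([.492,-.109,.111],):circ(c,'w5',k,.01,0,0,1,(0,255,255))
circ(c,'w5',[.539,-.1186,.062],.064,0,0,1,(0,0,255))
cv2.imwrite('pics/m5.png',np.hstack([b,c]))
E
```

```text
time_s: 8.2
ee_pos: [0.4924, -0.1066, 0.171]
eef_rot: [3.141, 0.001, 2.682]
force: [1.1, -0.4, 0.2]
grip_width: 0.0797
grip_force: 0.0
[ 0.49248731 -0.10596776  0.17053328]
```

View pics/m5.png

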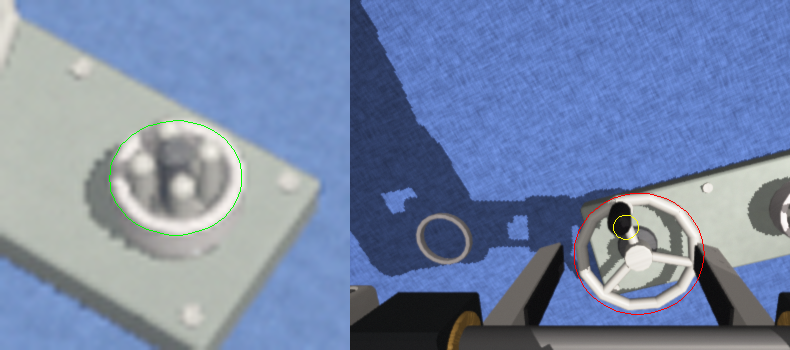

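Left panel: the bangle lies flat on the shoulder. Right panel: the wheel circle fits, and the knob is near (620-626, 205-238). I fit the knob from its dark pixels.

Run:
```python
from ov import *
from scipy.optimize import minimize
def hull(n,k):
    P=[proj(n,[k[0]+.01*np.cos(a),k[1]+.01*np.sin(a),z]) for a in np.linspace(0,6.28,24) for z in(.111,.064)]
    return cv2.convexHull(np.array(P,np.float32))
for n in('w5','s5','top1'):
    g=cv2.imread('pics/%s.png'%n).max(2)
    p=proj(n,[.492,-.109,.09]).astype(int); m=np.zeros_like(g); m[p[1]-35:p[1]+35,p[0]-35:p[0]+35]=g[p[1]-35:p[1]+35,p[0]-35:p[0]+35]<45
    k,l,s,c=cv2.connectedComponentsWithStats(m); i=1+np.argmax(s[1:,4]); M=(l==i).astype(float); print(n,s[i],c[i],proj(n,[.492,-.109,.111]))
    def f(k):
        H=np.zeros_like(m); cv2.fillConvexPoly(H,(hull(n,k)*16).astype(np.int32),1,shift=4); return -(M*H).sum()/np.maximum(M,H).sum()
    best=min(((f((x,y)),x,y) for x in np.arange(.48,.505,.001) for y in np.arange(-.12,-.097,.001))); print(best)
```

```text
w5 [258 203  22  40 608] [268.93092105 219.03453947] [275.5 226.8]
(np.float64(-0.7521793275217933), np.float64(0.489), np.float64(-0.11499999999999999))Traceback (most recent call last):
  File "<stdin>", line 9, in <module>
    return _wrapfunc(a, 'argmax', axis=axis, out=out, **kwds)
    return bound(*args, **kwds)
ValueError: attempt to get argmax of an empty sequence
```

```bash
python3 -m pendant '[[[-0.35,-0.9,0],0],[[0,0,-2],0],[[0,0,-2],0],[[0,0,-2],0],[[0,0,-2],0],[[0,0,-2],0],[[0,0,0],0],[[0,0,0],0],[[0,0,0],0]]' 0.55
python3 - <<'E'
from ov import *
snap('wrist','w6');e=ctrl.get_obs()['ee_pos'];print(e)
c=cv2.imread('pics/w6.png')[100:420,60:500]
circ(c,'w6',[.489,-.115,.111],.01,60,100,1,(0,255,255))
cv2.imwrite('pics/m6.png',c)
E
```

```text
time_s: 9.1
ee_pos: [0.4891, -0.1161, 0.0716]
eef_rot: [3.141, 0.001, 2.683]
force: [-0.2, 0.2, -0.0]
grip_width: 0.0516
grip_force: 0.0
[ 0.48925214 -0.11611636  0.07178027]
```

View pics/m6.png

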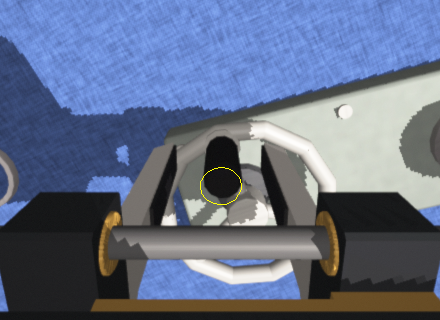

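The knob stands centred between the fingers, with its top at about (222,182), 1 to 2 mm from the prediction. I nudge over and grip.

```bash
python3 -m pendant '[[[-0.1,0.05,-0.2],0],[[0,0,0],0],[[0,0,0],0],[[0,0,0],0],[[0,0,0],0],[[0,0,0],0],[[0,0,0],0],[[0,0,0],0]]' 0 40
python3 - <<'E'
from h import *
p=ctrl.get_obs()['ee_pos'][:2];c=np.array([.539,-.1186]);d=p-c;print(d,np.hypot(*d),np.arctan2(d[1],d[0])%6.283)
E
```

```text
time_s: 9.82
ee_pos: [0.4879, -0.1153, 0.0687]
eef_rot: [3.141, 0.001, 2.683]
force: [3.2, 1.9, 2.6]
grip_width: 0.0191
grip_force: 40.0
[-0.05114077  0.00331348] 0.051248004260314915 3.0768917006682255
```

```bash
cat > arc.py <<'E'
import numpy as np
def arc(t0,dt,n,r=5.0):
    p=np.round(r*np.array([[np.cos(t0+dt*i),np.sin(t0+dt*i)] for i in range(n+1)]),2)
    print('['+','.join('[[%.2f,%.2f,0],0]'%tuple(x) for x in np.diff(p,axis=0))+']')
E
python3 -c "
from arc import *
arc(3.077,-np.pi/12,20)"
```

```text
[[[0.25,1.28,0],0],[[0.58,1.17,0],0],[[0.86,0.99,0],0],[[1.08,0.72,0],0],[[1.24,0.42,0],0],[[1.30,0.09,0],0],[[1.28,-0.25,0],0],[[1.17,-0.58,0],0],[[0.99,-0.86,0],0],[[0.72,-1.08,0],0],[[0.42,-1.24,0],0],[[0.09,-1.30,0],0],[[-0.25,-1.28,0],0],[[-0.58,-1.17,0],0],[[-0.86,-0.99,0],0],[[-1.08,-0.72,0],0],[[-1.24,-0.42,0],0],[[-1.30,-0.09,0],0],[[-1.28,0.25,0],0],[[-1.17,0.58,0],0]]
```

Quarter turn first, to check the forces.

```bash
python3 -m pendant '[[[0.25,1.28,0],0],[[0.58,1.17,0],0],[[0.86,0.99,0],0],[[1.08,0.72,0],0],[[1.24,0.42,0],0],[[1.30,0.09,0],0],[[0,0,0],0],[[0,0,0],0]]'
python3 -c "
from h import *
p=ctrl.get_obs()['ee_pos'][:2];c=np.array([.539,-.1186]);d=p-c;print(d,np.hypot(*d),np.arctan2(d[1],d[0]))"
```

```text
time_s: 10.48
ee_pos: [0.5419, -0.0687, 0.0687]
eef_rot: [3.141, 0.002, 2.683]
force: [3.7, -1.4, 4.0]
grip_width: 0.0197
grip_force: 40.0
[0.00289686 0.04987549] 0.04995954938282328 1.5127796872740586
```

```bash
python3 -m pendant '[[[1.28,-0.25,0],0],[[1.17,-0.58,0],0],[[0.99,-0.86,0],0],[[0.72,-1.08,0],0],[[0.42,-1.24,0],0],[[0.09,-1.30,0],0],[[0,0,0],0],[[0,0,0],0]]'
python3 -m pendant '[[[-0.25,-1.28,0],0],[[-0.58,-1.17,0],0],[[-0.86,-0.99,0],0],[[-1.08,-0.72,0],0],[[-1.24,-0.42,0],0],[[-1.30,-0.09,0],0],[[0,0,0],0],[[0,0,0],0]]'
python3 -m pendant '[[[-1.28,0.25,0],0],[[-1.17,0.58,0],0],[[0,0,0],0],[[0,0,0],0]]'
python3 -c "
from arc import *
arc(3.077+np.pi/3,-np.pi/24,10)"
```

```text
time_s: 11.15
ee_pos: [0.5876, -0.1227, 0.0687]
eef_rot: [-3.141, 0.001, 2.682]
force: [1.9, -3.2, 3.9]
grip_width: 0.0193
grip_force: 40.0
time_s: 11.82
ee_pos: [0.5329, -0.1683, 0.0686]
eef_rot: [-3.141, -0.002, 2.683]
force: [-2.9, -0.0, 6.4]
grip_width: 0.0189
grip_force: 40.0
time_s: 12.15
ee_pos: [0.5088, -0.1594, 0.0686]
eef_rot: [3.141, -0.001, 2.683]
force: [-0.3, 4.0, 5.6]
grip_width: 0.0197
grip_force: 40.0
[[[-0.52,0.40,0],0],[[-0.47,0.46,0],0],[[-0.39,0.52,0],0],[[-0.33,0.56,0],0],[[-0.25,0.61,0],0],[[-0.17,0.63,0],0],[[-0.09,0.65,0],0],[[0.00,0.65,0],0],[[0.09,0.65,0],0],[[0.16,0.63,0],0]]
```

```bash
python3 -m pendant '[[[-0.52,0.40,0],0],[[-0.47,0.46,0],0],[[-0.39,0.52,0],0],[[-0.33,0.56,0],0],[[-0.25,0.61,0],0],[[-0.17,0.63,0],0],[[0,0,0],0],[[0,0,0],0]]'
python3 -m pendant '[[[-0.09,0.65,0],0],[[0,0,0],0],[[0,0,0],0]]'
python3 -m pendant '[[[0.00,0.65,0],0],[[0,0,0],0],[[0,0,0],0]]'
python3 -m pendant '[[[0.05,0.35,0],0],[[0,0,0],0],[[0,0,0],0]]'
```

```text
time_s: 12.82
ee_pos: [0.4885, -0.1277, 0.0687]
eef_rot: [3.141, 0.001, 2.683]
force: [4.8, 4.0, 3.7]
grip_width: 0.0194
grip_force: 40.0
time_s: 13.07
ee_pos: [0.4877, -0.1214, 0.0687]
eef_rot: [3.141, 0.001, 2.683]
force: [6.0, 3.4, 1.7]
grip_width: 0.0194
grip_force: 40.0
time_s: 13.32
ee_pos: [0.4878, -0.115, 0.0686]
eef_rot: [3.141, 0.001, 2.683]
force: [5.7, 1.2, 2.4]
grip_width: 0.0193
grip_force: 40.0
time_s: 13.57
ee_pos: [0.4882, -0.1118, 0.0687]
eef_rot: [3.141, 0.001, 2.683]
force: [3.8, 1.9, 4.5]
grip_width: 0.0196
grip_force: 40.0
```

```bash
python3 -m pendant '[[[0.04,0.3,0],0],[[0,0,0],0],[[0,0,0],0]]'
python3 -m pendant '[[[0.06,0.3,0],0],[[0,0,0],0],[[0,0,0],0]]'
python3 -m pendant '[[[0.06,0.2,0],0],[[0,0,0],0],[[0,0,0],0]]'
```

```text
time_s: 13.82
ee_pos: [0.4886, -0.1089, 0.0687]
eef_rot: [3.141, 0.001, 2.683]
force: [4.8, -1.0, 4.9]
grip_width: 0.0194
grip_force: 40.0
time_s: 14.07
ee_pos: [0.4888, -0.108, 0.0687]
eef_rot: [-3.138, 0.002, 2.683]
force: [0.4, -18.0, 4.4]
grip_width: 0.0192
grip_force: 40.0
time_s: 14.32
ee_pos: [0.4889, -0.1078, 0.0687]
eef_rot: [-3.135, 0.002, 2.683]
force: [-4.9, -33.0, 5.5]
grip_width: 0.0193
grip_force: 40.0
```

The stop is reached: 33 N, unloaded TCP at about (0.4888,-0.1083). I relax, then back off.

```bash
python3 -m pendant '[[[-0.06,-0.2,0],0],[[-0.06,-0.24,0],0],[[0,0,0],0],[[0,0,0],0]]'
python3 -c "
from arc import *
arc(2.93,np.pi/12,24)"
```

```text
time_s: 14.65
ee_pos: [0.4886, -0.1089, 0.0687]
eef_rot: [-3.141, 0.001, 2.682]
force: [6.1, -3.4, 4.9]
grip_width: 0.0194
grip_force: 40.0
[[[-0.10,-1.30,0],0],[[0.23,-1.28,0],0],[[0.56,-1.18,0],0],[[0.85,-1.00,0],0],[[1.07,-0.74,0],0],[[1.23,-0.44,0],0],[[1.30,-0.10,0],0],[[1.28,0.23,0],0],[[1.18,0.56,0],0],[[1.00,0.85,0],0],[[0.74,1.07,0],0],[[0.44,1.23,0],0],[[0.10,1.30,0],0],[[-0.23,1.28,0],0],[[-0.56,1.18,0],0],[[-0.85,1.00,0],0],[[-1.07,0.74,0],0],[[-1.23,0.44,0],0],[[-1.30,0.10,0],0],[[-1.28,-0.23,0],0],[[-1.18,-0.56,0],0],[[-1.00,-0.85,0],0],[[-0.74,-1.07,0],0],[[-0.44,-1.23,0],0]]
```

```bash
python3 -m pendant '[[[-0.10,-1.30,0],0],[[0.23,-1.28,0],0],[[0.56,-1.18,0],0],[[0.85,-1.00,0],0],[[1.07,-0.74,0],0],[[1.23,-0.44,0],0],[[1.30,-0.10,0],0],[[1.28,0.23,0],0],[[1.18,0.56,0],0],[[1.00,0.85,0],0],[[0.74,1.07,0],0],[[0.44,1.23,0],0],[[0,0,0],0],[[0,0,0],0]]'
python3 -m pendant '[[[0.10,1.30,0],0],[[-0.23,1.28,0],0],[[-0.56,1.18,0],0],[[-0.85,1.00,0],0],[[-1.07,0.74,0],0],[[-1.23,0.44,0],0],[[-1.30,0.10,0],0],[[-1.28,-0.23,0],0],[[-1.18,-0.56,0],0],[[-1.00,-0.85,0],0],[[-0.74,-1.07,0],0],[[-0.44,-1.23,0],0],[[0,0,0],0],[[0,0,0],0]]'
```

```text
time_s: 15.82
ee_pos: [0.5867, -0.1286, 0.0687]
eef_rot: [3.141, 0.001, 2.684]
force: [5.0, 0.0, 4.9]
grip_width: 0.0194
grip_force: 40.0
time_s: 16.98
ee_pos: [0.4886, -0.1091, 0.0687]
eef_rot: [3.142, 0.001, 2.682]
force: [5.2, -1.7, 4.0]
grip_width: 0.0191
grip_force: 40.0
```

One turn is done and the knob is still held. Now the second.

```bash
python3 -m pendant '[[[-0.10,-1.30,0],0],[[0.23,-1.28,0],0],[[0.56,-1.18,0],0],[[0.85,-1.00,0],0],[[1.07,-0.74,0],0],[[1.23,-0.44,0],0],[[1.30,-0.10,0],0],[[1.28,0.23,0],0],[[1.18,0.56,0],0],[[1.00,0.85,0],0],[[0.74,1.07,0],0],[[0.44,1.23,0],0],[[0,0,0],0],[[0,0,0],0]]'
python3 -m pendant '[[[0.10,1.30,0],0],[[-0.23,1.28,0],0],[[-0.56,1.18,0],0],[[-0.85,1.00,0],0],[[-1.07,0.74,0],0],[[-1.23,0.44,0],0],[[-1.30,0.10,0],0],[[-1.28,-0.23,0],0],[[-1.18,-0.56,0],0],[[-1.00,-0.85,0],0],[[-0.74,-1.07,0],0],[[-0.44,-1.23,0],0],[[0,0,0],0],[[0,0,0],0]]'
python3 - <<'E'
from ov import *
snap('wrist','w7');snap('scene','s7');o=ctrl.get_obs();print(o['ee_pos'],o['force'],o['time_s'])
b=crop('s7','s7',180,150,140,115,3); circ(b,'s7',[.572,.0482,.064],.031,180,150,3,(0,255,0))
c=cv2.imread('pics/w7.png')[100:420,100:460]
h=max(len(b),len(c));P=lambda i:cv2.copyMakeBorder(i,0,h-len(i),0,0,cv2.BORDER_CONSTANT)
cv2.imwrite('pics/m7.png',np.hstack([P(b),P(c)]))
E
```

```text
time_s: 18.15
ee_pos: [0.5866, -0.1288, 0.0687]
eef_rot: [3.141, 0.001, 2.684]
force: [4.9, -1.3, 4.7]
grip_width: 0.019
grip_force: 40.0
time_s: 19.32
ee_pos: [0.4886, -0.1089, 0.0686]
eef_rot: [3.141, 0.001, 2.682]
force: [6.6, -0.3, 4.4]
grip_width: 0.0192
grip_force: 40.0
[ 0.48868778 -0.1085116   0.06864629] [ 6.92822511 -0.97303942  4.23653269] 19.4167
```

View pics/m7.png

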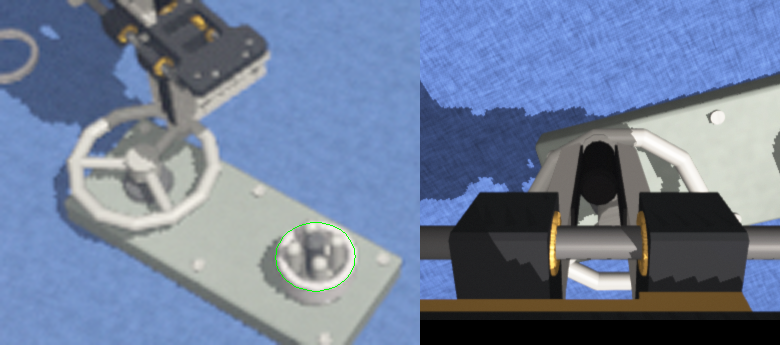

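The picture shows the knob in the pads and the bangle flat on the shoulder. The TCP is within 0.5 mm, about 0.01 rad, of the stop position after two turns.

```bash
python3 -c "
from station import ctrl
print(ctrl.hand_in())"
```

```text
the job is handed in; nothing more can be done
None
```

The job is handed in at about 19 s. The leftmost thick bangle lies flat on the shoulder. The wheel was wound to its stop and backed off two turns (within about 0.01 rad), and the gripper still holds the knob there.

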